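Step the slide loader on and hold its lid at the balance point

TASK

Bring up the next slide in the slide loader on the lab bench for a colleague to take out: with the lid still shut, swing the sprung advance lever on the loader's side pod all the way to its stop and let it spring right back. Then raise the loader's lid by its front tab until it stands upright, balanced over its hinge, and finish while still holding it there with the fingers, still, so that it falls neither shut nor over backwards. Never let the lid flop over to the back, and leave the bottle, the slide tray and the beaker around the loader where they stand.

Things in the scene. Friction and masses are not known exactly. Their poses are not given: they have to be found in the camera images.
- loader: Slide loader, fixed to the bench: white box 160 x 200 x 90 mm (its x, y, z), slides inside. Origin: centre of the box's underside, on the bench; x points from the front (tab side) to the rear (hinge side), y to its left, z up. Turned up to 0.35 rad either way. On its left face a white pod (x -50 to 50, y 100 to 170 mm, 70 mm high) carries the advance lever.
- lid (a joint): Lid angle about its rear hinge, rad: 0 shut (level), grows as the front edge rises, 1.571 upright = balance point, 2.3 end stop at the back. Nearly frictionless: left alone it drops shut below balance and falls over backwards beyond it. Metal plate 155 mm (hinge to front edge) x 200 x 8 mm, 0.2 to 0.42 kg, with a grip tab in its plane at the middle of the front edge.
- lid_grip (a point): Grip point in the lid's tab (50 mm long outward, 30 mm wide along the loader's y, 12 mm thick): mid width and thickness, 38 mm outward of the plate's edge, 12 mm from the tab's end, 193 mm from the hinge line. Lid shut: 96 mm above the bench, 38 mm in front of the front wall. Moves with the lid. The tab's sides can be pinched from above at any angle; it can pivot between the fingers.
- lid_hinge (a point): Middle of the lid's hinge line, at the rear of the box, 96 mm above the bench (75 mm behind the loader's origin). The hinge line runs along the loader's y. It does not move.
- lever (a joint): Advance lever's angle about its upright pivot, rad: 0 at rest, arm pointing to the loader's front (11 degrees left of it); grows as the knob swings to the loader's left and then rearward, clockwise from above; 1.2 is the stop. A spring drives it back to 0: about 1.2 N at the knob at rest, 3.6 N at the stop.
- lever_knob (a point): On the axis of the lever's black upright knob, a cylinder 16 mm in diameter standing on the end of a flat steel arm (16 mm wide, its top 84 mm above the bench), 70 mm from the pivot. The knob rises to 129 mm above the bench; this point is 112 mm above the bench. It moves with the lever.
- lever_pivot (a point): On the lever's upright pivot axis, 112 mm above the bench. It does not move. The pivot's hub is 28 mm in diameter, its top 86 mm above the bench.
- stain_bottle: Loose amber glass bottle, 56 mm diameter, 110 mm high, upright behind the loader; origin at the centre of its underside. Leave it.
- slide_tray: Loose white divided tray, 100 x 90 x 30 mm, on the bench to the right of the loader; origin at the centre of its underside. Leave it.
- beaker: Loose open glass beaker, 60 mm diameter, 70 mm high, upright behind the loader's left part; origin at the centre of its underside. Leave it.
Mind the look-alikes: they are no part of the job. Of the things that look like the stain_bottle, take the one that is farthest to the robot's left at the start. Several things have the shape of the slide_tray; the one meant has the colours described above.

How it is judged:
On the way, in this order (a step that is already met when the one before it is completed fails the run):
1. with the lid shut, the advance lever is swung to its stop (value of joint lever above 1.12 rad and value of joint lid below 0.1 rad), for 0.1 s.
2. the lever has sprung back to rest (value of joint lever below 0.08 rad), for 0.2 s.
3. the lid is upright at its balance point, held by the fingers (value of joint lid between 1.491 and 1.651 rad and contact force between the fingers and lid above 0.2 N), for 0.3 s.
At the end, for the whole second after the job is handed in: The lid stands within 0.08 rad (4.6 degrees) of upright, still (under 0.1 rad/s), with the fingers touching it (more than 0.2 N); the lever is back at rest (under 0.08 rad); bottle, tray and beaker stand upright within 25 mm of where they were (all of step 3 and velocity of joint lid between -0.1 and 0.1 rad/s and value of joint lever below 0.08 rad and distance of each of stain_bottle, slide_tray, beaker from where it was at the start of the episode below 0.025 m and angle between each of stain_bottle, slide_tray, beaker's own z axis and vertical below 0.2 rad); the arm keeps its last pose, push and grip.
It fails at once if the lid flops over to the back (beyond 1.95 rad) (value of joint lid above 1.95 rad).
It fails at once if a bystander is shoved or knocked over (distance of any of stain_bottle, slide_tray, beaker from where it was at the start of the episode above 0.025 m or angle between any of stain_bottle, slide_tray, beaker's own z axis and vertical above 0.4 rad).
It also fails if it takes over 58 s, if anything falls off the work surface, if the arm or the gripper's body presses on something with over 40 N, if the wrist force passes 120 N, or if a joint passes its speed limit or range.

ROBOT

A 7-joint arm with a two-finger parallel gripper is mounted at the origin on the work surface. World frame = base frame: x ahead of the robot, y to its left, z up, the work surface at z = 0. Lengths are in m, angles in rad, forces in N, time in s.
With the tool pointing down it reaches from about 0.4 to 0.85 m from the base axis. Payload 10.4 kg.
Tool frame: the origin (TCP) lies midway between the tips of the shut fingers; the grasp point (between the pads) lies 19 mm behind it; z points along the fingers, y is the line along which they close (so a half turn about z gives the same grasp; the last joint's range is limited). The gripper opens to 87 mm and grips with 3 to 60 N. Pads are 19 mm wide; open, the fingers measure 117 mm over their backs; the gripper's body (75 mm by 190 mm) begins 51 mm behind the grasp point.
Start: joints at [1.176, 0.332, -0.065, 1.46, 0.022, 1.35, -0.088], TCP at [0.227, -0.582, 0.223] pointing down, gripper open.
Joint ranges: [-2.6, 2.6], [-0.5, 2.12], [-1.47, 1.34], [0.16, 2.42], [-1.27, 4.41], [0.06, 2.06], [-2.6, 2.6]. Speed limits (rad/s): [2.22, 2.22, 2.79, 2.79, 3.14, 3.14, 3.14].

INTERFACE

Orientations are given as a unit quaternion [w, x, y, z].
In Python, from plant import readout, eyes, arm, nets gives the robot as it stands.
- The arm moves only by the tool drive_tool, never from a script. Its arguments are lists of equal length, an entry for each row: "travel": the shift along the tool's x, y, z in m, a list of three; "rot": the turn, a rotation vector about the tool's x, y, z in rad, a list of three; "hand": the gripper command: -1 is fully open, 1 is shut, values between are in proportion. A call has 1 to 8 rows; each row is the pose to reach, as a shift and turn from the pose commanded when the call began, along the tool's axes at that moment; what a row does not reach only later rows make up. A row lasts 1/12 s, in which the tool goes at most 41.7 mm and 7.16 degrees, less where a joint would pass 70% of its speed; a pose out of reach is approached as far as the arm can. A call with a gripper value outside its range is refused whole. The fingers move at their own pace and stop on an object; "squeeze" is the grip in N (left out, the last holds). Time passes only in rows, so rows that repeat a pose let the fingers close. It gives the time, the measured TCP pose, the force, the opening and the grip force at its end, in the units of the state.
- readout.observe(): the state, without advancing time (a new reading comes with each control period).
- eyes.capture(name): name is "scene" or "top" or "wrist"; returns the picture (480x640x3 uint8, blue, green, red); there is no depth.
- eyes.get_calibration(name): a dict with "fx", "fy", "cx", "cy" (pixels), "rvec" (rotation vector, rad) and "tvec" (3), from world to camera coordinates, as OpenCV has them; the wrist camera has in their place "tool_from_camera" (4x4, takes a point from camera to tool coordinates, whose origin is the TCP and whose axes are the flange's). Camera axes: x right, y down, z forward; pixel columns grow to the right and rows downward; lengths in m; the calibration is good to about 2 mm. The wrist camera is an equidistant fisheye: a pixel r from the principal point sees the ray r / f radians off the axis. A picture is of the moment at which its call begins: read the wrist's pose just before it. get_calibration takes no time and is no camera call.
- arm.sign_off(): hands the job in; it is judged then, once.
Trained networks look in the newest picture that a camera, given by its name, has taken for a name from the list of things; names that differ only in an ending like _2 or _b are one class to them, and where a whole thing is asked for, a point or a joint stands for the part that bears it (a point fixed in the world has none). Each returns a list of dicts, best first, with "p" (0 to 1); they miss things now and then, are a little off and sometimes report something else, mostly with a low value. They report only what shows in the picture. A call takes as long as a camera call. They do not tell look-alikes from the thing itself.
- nets.masks_of(query, camera): "region" (480x640 bool, what is visible of it).
- nets.pinpoint(query, camera): "position" ([x, y, z] in m, in world coordinates, good to about 4 mm: a listed point, or the origin of a listed thing).
The state is a dict: "clock": time; "joint_pos": joint angles; "joint_velocities": joint speeds; "joint_torque": joint torques, N m; "tcp_pos": TCP position; "orientation": TCP orientation; "contact_force": force on the tool from outside, world axes, zero at the start; "ft_torque": the same for the moment, N m; "opening": finger opening in m; "grip_force": force on a finger pad.
Only numpy, scipy, OpenCV 4.12 (cv2) and the standard library are available. Lean on these libraries where they do the work, as an engineer would, in place of code of your own. Each camera call takes 0.05 s, during which the arm holds its last target. There are 200 camera calls.

## Working session

There is one attempt and no reset: what is moved stays moved. The work goes in short steps, Python scripts to look and compute and a tool call to move; the robot and the scene stay as the last step left them, time stands still between calls to the robot, and variables do not carry over. Pictures are saved under pics/ and viewed, at most 10 in all, crops included, and the job is handed in when it is done.

Besides the shell and the picture viewer there is one more tool, called after "Request:" as a command line: name --argument value ..., lists and objects as JSON in quotes. drive_tool: Moves the arm, as the interface text tells. Its arguments: {"type":"object","properties":{"travel":{"type":"array"},"rot":{"type":"array"},"hand":{"type":"array"},"squeeze":{"type":"number"}},"required":["travel","rot","hand"]}

```bash
mkdir -p pics; cat > h.py <<'E'
import numpy as np,cv2
from plant import readout,eyes,arm,nets
from scipy.spatial.transform import Rotation as R
def pose():
    s=readout.observe(); q=s['orientation']; return np.array(s['tcp_pos']),R.from_quat([q[1],q[2],q[3],q[0]]),s
E
python3 - <<'E'
from h import *
np.set_printoptions(precision=4,suppress=True)
p,r,s=pose(); print(s['clock'],p,r.as_matrix().tolist(),s['opening'])
for c in ['scene','top']:
    cv2.imwrite(f'pics/{c}0.png',eyes.capture(c))
    for n in ['loader','lid_grip','lid_hinge','lever_knob','lever_pivot','stain_bottle','slide_tray','beaker']:
        for d in nets.pinpoint(n,c)[:3]: print(c,n,round(d['p'],2),np.array(d['position']))
print(readout.observe()['clock'])
E
```

```text
0.0 [ 0.2269 -0.5819  0.2218] [[0.9316566711681277, 0.36333939054433095, -0.0005782272888561254], [0.36333984559074173, -0.9316557439212542, 0.0013158360957354054], [-6.0613689874089275e-05, -0.0014360004906050514, -0.9999989671137525]] 0.08686521701493453
scene loader 0.81 [ 0.5927 -0.1408  0.0044]
scene lid_grip 0.58 [ 0.48   -0.1147  0.0979]
scene lid_hinge 0.78 [ 0.665  -0.1597  0.0933]
scene lid_hinge 0.57 [ 0.5938 -0.1405  0.001 ]
scene lever_knob 0.74 [0.5811 0.022  0.1099]
scene lever_pivot 0.96 [ 0.6445 -0.0104  0.1148]
scene stain_bottle 0.89 [ 0.7322 -0.2093  0.0022]
scene stain_bottle 0.69 [ 0.6441 -0.0124  0.1138]
scene stain_bottle 0.52 [ 0.7582 -0.1086  0.0013]
scene slide_tray 0.8 [ 0.5675 -0.5466  0.0012]
scene slide_tray 0.59 [ 0.5494 -0.3688  0.0015]
scene beaker 0.81 [ 0.7584 -0.1128  0.0021]
top lid_grip 0.66 [ 0.5525 -0.3744 -0.0029]
top lid_grip 0.59 [ 0.4798 -0.1181  0.0987]
top lever_knob 0.69 [0.584  0.0152 0.1103]
top lever_pivot 0.88 [ 0.6469 -0.0109  0.1142]
top stain_bottle 0.87 [ 0.7426 -0.2084  0.0007]
top stain_bottle 0.82 [ 0.7548 -0.3068  0.0042]
top slide_tray 0.92 [ 0.5539 -0.3721 -0.0034]
top slide_tray 0.79 [ 0.567  -0.5439  0.0029]
top beaker 0.56 [ 0.7636 -0.1058 -0.0004]
0.9
```

View pics/scene0.png

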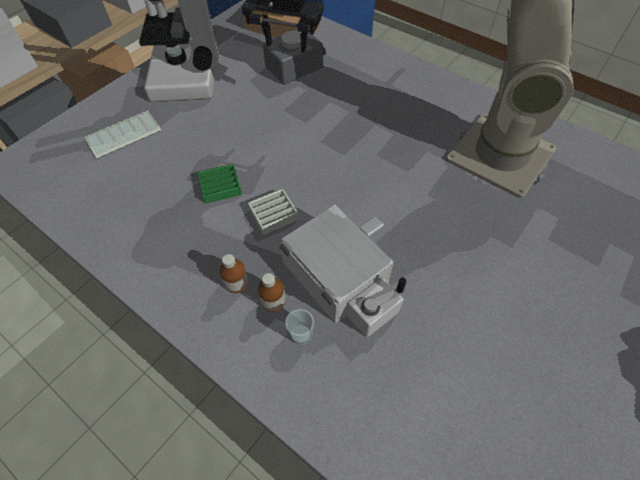

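View pics/top0.png

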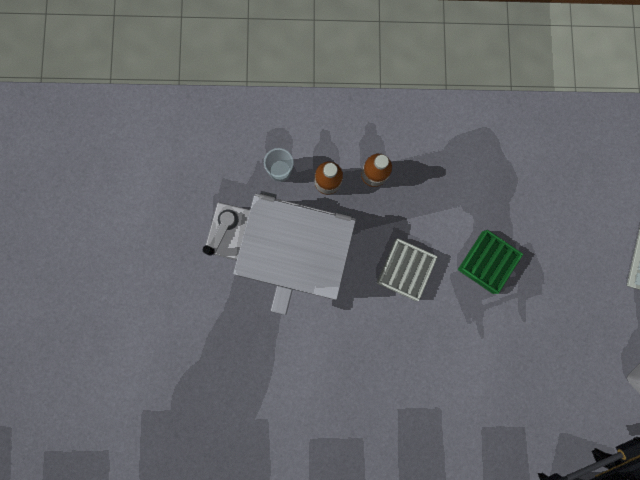

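The scene view shows the loader's tab at (375,228), the knob at (402,285) and the white tray at (272,210). The top view shows the tab at (281,300), the pivot at (228,218) and the knob at (209,250). Loader yaw is about -0.23, and the lengths I measured match the given sizes.

```bash
cat >> h.py <<'E'
def go(targets,x_yaw=None):
    "tool-frame shift for world targets; turn that brings tool x to world yaw, tool down"
    p,r,s=pose()
    for t in targets: print('travel',np.round(r.inv().apply(np.array(t)-p),3).tolist())
    if x_yaw is not None:
        c,d=np.cos(x_yaw),np.sin(x_yaw)
        T=R.from_matrix(np.array([[c,d,0],[d,-c,0],[0,0,-1]]))
        print('rot',np.round((r.inv()*T).as_rotvec(),3).tolist())
E
python3 -c "
from h import *
go([[.555,.0,.222]],np.radians(31.4))"
```

```text
travel [0.517, -0.423, 0.001]
rot [0.0, 0.0, -0.176]
```

Request:
drive_tool --travel '[[0.517,-0.423,0],[0.517,-0.423,0],[0.517,-0.423,0],[0.517,-0.423,0],[0.517,-0.423,0],[0.517,-0.423,0],[0.517,-0.423,0],[0.517,-0.423,0]]' --rot '[[0,0,-0.176],[0,0,-0.176],[0,0,-0.176],[0,0,-0.176],[0,0,-0.176],[0,0,-0.176],[0,0,-0.176],[0,0,-0.176]]' --hand '[1,1,1,1,1,1,1,1]' --squeeze 10

```text
clock: 1.57
tcp_pos: [0.3914, -0.2901, 0.2229]
orientation: [0.0, 0.963, 0.27, 0.0]
contact_force: [1.3, 0.1, -0.0]
opening: 0.0416
grip_force: 0.0
```

```bash
python3 -c "
from h import *
go([[.555,.0,.222]],np.radians(31.4));print(pose()[0])"
```

```text
travel [0.291, -0.162, 0.001]
rot [0.001, 0.0, -0.0]
[ 0.3913781  -0.29006634  0.22289072]
```

Request:
drive_tool --travel '[[0.291,-0.162,0],[0.291,-0.162,0],[0.291,-0.162,0],[0.291,-0.162,0],[0.291,-0.162,0],[0.291,-0.162,0],[0.291,-0.162,0],[0.291,-0.162,0]]' --rot '[[0,0,0],[0,0,0],[0,0,0],[0,0,0],[0,0,0],[0,0,0],[0,0,0],[0,0,0]]' --hand '[1,1,1,1,1,1,1,1]'

```text
clock: 2.23
tcp_pos: [0.5555, -0.0003, 0.2229]
orientation: [0.0, 0.963, 0.27, 0.0]
contact_force: [1.1, -0.3, -0.1]
opening: 0.0007
grip_force: 0.0
```

```bash
python3 - <<'E'
from h import *
np.set_printoptions(precision=4,suppress=True)
p,r,s=pose();print(p)
cv2.imwrite('pics/w1.png',eyes.capture('wrist'))
for n in ['lid_grip','lid_hinge','lever_knob','lever_pivot']:
    for d in nets.pinpoint(n,'wrist')[:2]: print(n,round(d['p'],2),np.array(d['position']))
go([[.565,.007,.222]],np.radians(31.4))
E
```

```text
[ 0.5555 -0.0003  0.2229]
lid_grip 0.66 [ 0.5532 -0.371  -0.0005]
lid_hinge 0.82 [ 0.6645 -0.1607  0.1007]
lever_knob 0.61 [0.5812 0.0214 0.1138]
lever_pivot 0.58 [ 0.6446 -0.0139  0.1144]
travel [0.014, -0.003, 0.0]
rot [0.0, 0.001, -0.0]
```

View pics/w1.png

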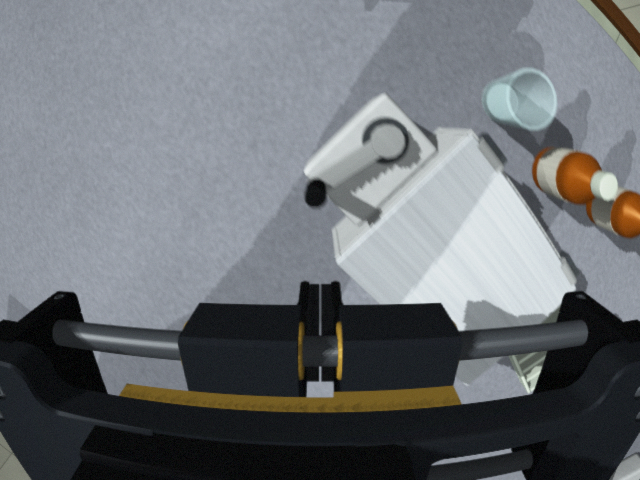

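The wrist view shows the knob at (315,192) and the pivot at (385,140), just ahead of the shut fingers, which agrees with the estimates. Next I lower the fingers beside the knob.

Request:
drive_tool --travel '[[0,0,0.04],[0,0,0.08],[0,0,0.11],[0,0,0.123],[0,0,0.123],[0.006,-0.001,0.123]]' --rot '[[0,0,0],[0,0,0],[0,0,0],[0,0,0],[0,0,0],[0,0,0]]' --hand '[1,1,1,1,1,1]'

```text
clock: 2.98
tcp_pos: [0.5594, 0.0002, 0.1005]
orientation: [0.0, 0.963, 0.269, -0.0]
contact_force: [0.6, 0.5, 1.0]
opening: 0.0004
grip_force: 0.0
```

Request:
drive_tool --travel '[[0.008,0,0],[0.017,-0.005,0],[0.027,-0.009,0],[0.047,-0.012,0],[0.058,-0.011,0],[0.069,-0.009,0],[0.078,-0.005,0],[0.078,-0.005,0]]' --rot '[[0,0,0],[0,0,0],[0,0,0],[0,0,0],[0,0,0],[0,0,0],[0,0,0],[0,0,0]]' --hand '[1,1,1,1,1,1,1,1]'

```text
clock: 3.65
tcp_pos: [0.6251, 0.0484, 0.1004]
orientation: [-0.0, 0.963, 0.271, 0.001]
contact_force: [-3.5, 0.8, 2.4]
opening: 0.0005
grip_force: 1.6
```

```bash
python3 - <<'E'
from h import *
np.set_printoptions(precision=4,suppress=True)
p,r,s=pose();print(p,s['contact_force'])
img=eyes.capture('wrist');cv2.imwrite('pics/w2.png',img)
for n in ['lever_knob','lever_pivot']:
  for c in ['wrist','scene','top']:
    if c!='wrist' and n=='lever_knob': eyes.capture(c)
    for d in nets.pinpoint(n,c)[:1]: print(c,n,round(d['p'],2),np.array(d['position']))
E
```

```text
[0.6251 0.0484 0.1004] [-3.5132  0.7888  2.3728]
wrist lever_knob 0.78 [0.6381 0.0616 0.1095]
scene lever_knob 0.68 [0.6397 0.0577 0.11  ]
wrist lever_pivot 0.63 [ 0.6444 -0.0122  0.1113]
scene lever_pivot 0.87 [ 0.6451 -0.0121  0.1144]
top lever_pivot 0.91 [ 0.6453 -0.0112  0.1124]
```

View pics/w2.png

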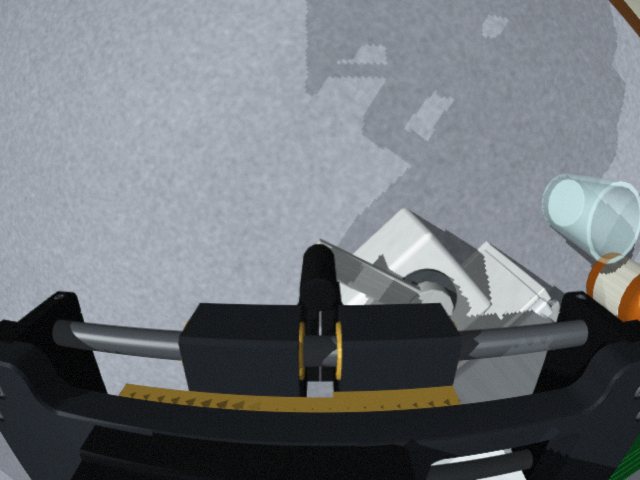

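The knob is at (318,265), held against the fingers at a lever angle of about 1.06 rad, with the arm still short of the stop. I'll push a little further.

Request:
drive_tool --travel '[[0.005,0.003,0],[0.009,0.005,0],[0.011,0.007,0],[0.011,0.007,0],[0.011,0.007,0]]' --rot '[[0,0,0],[0,0,0],[0,0,0],[0,0,0],[0,0,0]]' --hand '[1,1,1,1,1]'

```text
clock: 4.52
tcp_pos: [0.6356, 0.047, 0.0994]
orientation: [-0.0, 0.963, 0.271, -0.001]
contact_force: [-8.4, 2.5, 3.0]
opening: 0.0005
grip_force: 4.0
```

```bash
python3 - <<'E'
from h import *
np.set_printoptions(precision=4,suppress=True)
for c in ['wrist','scene']:
    eyes.capture(c)
    for d in nets.pinpoint('lever_knob',c)[:1]:
        k=np.array(d['position']); print(c,k,2.719-np.arctan2(k[1]+.0118,k[0]-.6451))
p,r,s=pose();print(p,s['contact_force'])
E
```

```text
wrist [0.6506 0.0573 0.1121] 1.227631012979939
scene [0.6527 0.0591 0.1132] 1.2549891466510097
[0.6356 0.047  0.0994] [-8.7375  2.108   3.3657]
```

The force has risen past the spring's and the angle reads about 1.2, so the lever is at its stop. Now I go back along the same path.

Request:
drive_tool --travel '[[-0.011,-0.007,0],[-0.02,-0.011,0],[-0.042,-0.014,0],[-0.062,-0.011,0],[-0.081,-0.002,0],[-0.105,-0.002,0],[-0.105,-0.002,-0.04],[-0.105,-0.002,-0.08]]' --rot '[[0,0,0],[0,0,0],[0,0,0],[0,0,0],[0,0,0],[0,0,0],[0,0,0],[0,0,0]]' --hand '[1,1,1,1,1,1,1,1]'

```text
clock: 5.38
tcp_pos: [0.5434, -0.0086, 0.1785]
orientation: [-0.0, 0.963, 0.269, -0.002]
contact_force: [1.9, -0.5, 1.0]
opening: 0.0005
grip_force: 0.0
```

```bash
python3 - <<'E'
from h import *
np.set_printoptions(precision=4,suppress=True)
for c in ['wrist','scene','top']:
    eyes.capture(c)
    for n in ['lever_knob','lid_grip','lid_hinge','slide_tray']:
      for d in nets.pinpoint(n,c)[:2]:
        k=np.array(d['position']); print(c,n,round(d['p'],2),k, 2.719-np.arctan2(k[1]+.0118,k[0]-.6451) if n=='lever_knob' else '')
p,r,s=pose();print(p,s['contact_force'],s['joint_pos'])
E
```

```text
wrist lever_knob 0.81 [0.5826 0.0196 0.1147] 0.04297311162627837
wrist lid_grip 0.6 [ 0.6639 -0.1602  0.0987] 
wrist lid_hinge 0.71 [ 0.6642 -0.1619  0.0986] 
scene lever_knob 0.7 [0.5842 0.0204 0.1112] 0.06377831625265395
scene lid_grip 0.61 [ 0.4799 -0.111   0.0995] 
scene slide_tray 0.83 [ 0.5703 -0.5477  0.0011] 
top lid_grip 0.62 [ 0.4795 -0.115   0.0966] 
top lid_hinge 0.8 [ 0.6628 -0.1642  0.0969] 
top slide_tray 0.81 [ 0.5523 -0.3755 -0.0029] 
top slide_tray 0.75 [ 0.7637 -0.1066 -0.0037] 
[ 0.5457 -0.0064  0.1793] [-0.5075 -0.3041 -0.125 ] [ 0.4677  0.2442 -0.6185  1.7044  0.1487  1.2406 -1.208 ]
```

The lever is back at its starting spot. Now I move above the tab with the fingers open.

```bash
python3 -c "
from h import *
go([[.478,-.1155,.2]],-.238)"
```

```text
travel [-0.115, 0.058, -0.021]
rot [-0.0, 0.0, 0.786]
```

Request:
drive_tool --travel '[[-0.115,0.058,-0.021],[-0.115,0.058,-0.021],[-0.115,0.058,-0.021],[-0.115,0.058,-0.021],[-0.115,0.058,-0.021],[-0.115,0.058,-0.021],[-0.115,0.058,-0.021],[-0.115,0.058,-0.021]]' --rot '[[0,0,0.786],[0,0,0.786],[0,0,0.786],[0,0,0.786],[0,0,0.786],[0,0,0.786],[0,0,0.786],[0,0,0.786]]' --hand '[-1,-1,-1,-1,-1,-1,-1,-1]'

```text
clock: 6.8
tcp_pos: [0.4778, -0.1159, 0.2006]
orientation: [0.0, 0.993, -0.12, 0.0]
contact_force: [0.0, -0.6, 0.5]
opening: 0.0456
grip_force: 0.0
```

```bash
python3 - <<'E'
from h import *
np.set_printoptions(precision=4,suppress=True)
p,r,s=pose();print(p,s['joint_pos'])
cv2.imwrite('pics/w3.png',eyes.capture('wrist'))
for n in ['lid_grip','lid_hinge','lever_knob']:
    for d in nets.pinpoint(n,'wrist')[:2]: print(n,round(d['p'],2),np.array(d['position']))
go([[.478,-.1155,.2],[.478,-.1155,.077]],-.238)
E
```

```text
[ 0.4778 -0.1159  0.2006] [ 0.6167  0.0832 -0.4917  1.8127  0.0415  1.2555 -1.6973]
lid_grip 0.68 [ 0.4775 -0.1155  0.0969]
lid_hinge 0.44 [ 0.5519 -0.3724 -0.0021]
lever_knob 0.63 [0.5802 0.0192 0.1122]
travel [0.0, -0.0, 0.001]
travel [0.0, -0.0, 0.124]
rot [0.0, -0.0, 0.002]
```

View pics/w3.png

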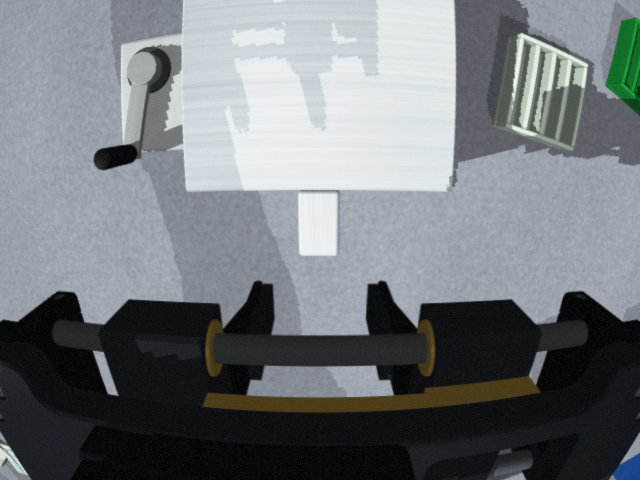

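The tab at (318,225) is centred between the fingers and square to them. The knob at (115,157) is at rest. I lower the fingers and pinch.

Request:
drive_tool --travel '[[0,0,0.04],[0,0,0.08],[0,0,0.11],[0,0,0.124],[0,0,0.124],[0,0,0.124],[0,0,0.124],[0,0,0.124]]' --rot '[[0,0,0],[0,0,0],[0,0,0],[0,0,0],[0,0,0],[0,0,0],[0,0,0],[0,0,0]]' --hand '[-1,-1,-1,-1,0.3,0.5,1,1]' --squeeze 20

```text
clock: 7.67
tcp_pos: [0.479, -0.1161, 0.0782]
orientation: [0.0, 0.993, -0.119, 0.001]
contact_force: [0.0, -0.4, 0.1]
opening: 0.0678
grip_force: 0.0
```

Request:
drive_tool --travel '[[0,0,0],[0,0,0],[0,0,0],[0,0,0],[0,0,0],[0,0,0]]' --rot '[[0,0,0],[0,0,0],[0,0,0],[0,0,0],[0,0,0],[0,0,0]]' --hand '[1,1,1,1,1,1]'

```text
clock: 8.17
tcp_pos: [0.478, -0.115, 0.0766]
orientation: [-0.001, 0.993, -0.119, 0.0]
contact_force: [-1.6, -3.4, 0.2]
opening: 0.0298
grip_force: 20.0
```

Request:
drive_tool --travel '[[0,0,-0.01],[0.001,0,-0.023],[0.004,0,-0.04],[0.009,0,-0.06],[0.017,0,-0.078],[0.026,0,-0.096],[0.035,0,-0.111],[0.045,0,-0.124]]' --rot '[[0,0,0],[0,0,0],[0,0,0],[0,0,0],[0,0,0],[0,0,0],[0,0,0],[0,0,0]]' --hand '[1,1,1,1,1,1,1,1]'

```text
clock: 8.83
tcp_pos: [0.5217, -0.1258, 0.2016]
orientation: [-0.0, 0.993, -0.119, -0.0]
contact_force: [2.3, 2.0, -3.9]
opening: 0.0296
grip_force: 20.0
```

```bash
cat >> h.py <<'E'
def lid():
    for c in ['wrist','scene','top']:
        eyes.capture(c)
        for n in ['lid_grip','lid_hinge']:
            for d in nets.pinpoint(n,c)[:1]: print(c,n,round(d['p'],2),np.round(d['position'],4))
    p,r,s=pose(); g=p-.019*r.as_matrix()[:,2]
    print('tcp',p.round(4),'grasp',g.round(4),'F',np.round(s['contact_force'],1),s['grip_force'],s['opening'])
    v=g-np.array([.6655,-.161,.096]); h=-(v[0]*.9718-v[1]*.2358); print('theta',np.arctan2(v[2],h),'rad',np.hypot(v[2],h))
    print('joints',np.round(s['joint_pos'],2))
E
python3 -c "
from h import *
lid()"
```

```text
wrist lid_grip 0.7 [ 0.5234 -0.126   0.2233]
wrist lid_hinge 0.75 [ 0.664  -0.1603  0.0981]
scene lid_grip 0.59 [ 0.5254 -0.1229  0.2239]
scene lid_hinge 0.92 [ 0.6646 -0.1613  0.0925]
top lid_hinge 0.57 [ 0.6606 -0.1629  0.0981]
tcp [ 0.5209 -0.1256  0.2004] grasp [ 0.5209 -0.1256  0.2194] F [-3.6  4.   4.2] 19.99944817274809 0.029896671357051395
theta 0.6922443886484537 rad 0.19331483295046273
joints [ 0.59  0.19 -0.49  1.71  0.09  1.27 -1.73]
```

Request:
drive_tool --travel '[[0.011,0,-0.013],[0.026,0,-0.026],[0.043,0,-0.038],[0.06,0,-0.048],[0.076,0,-0.055],[0.092,0,-0.061],[0.105,0,-0.064],[0.114,0,-0.066]]' --rot '[[0,0,0],[0,0,0],[0,0,0],[0,0,0],[0,0,0],[0,0,0],[0,0,0],[0,0,0]]' --hand '[1,1,1,1,1,1,1,1]'

```text
clock: 9.95
tcp_pos: [0.633, -0.153, 0.2662]
orientation: [-0.0, 0.993, -0.119, -0.0]
contact_force: [-0.1, 2.4, -1.9]
opening: 0.0299
grip_force: 20.0
```

```bash
python3 -c "
from h import *
lid()"
```

```text
wrist lid_grip 0.68 [ 0.6343 -0.1518  0.2895]
wrist lid_hinge 0.57 [ 0.6627 -0.1595  0.1001]
scene lid_grip 0.62 [ 0.6385 -0.1525  0.2881]
scene lid_hinge 0.64 [ 0.6671 -0.161   0.0927]
tcp [ 0.6319 -0.1528  0.266 ] grasp [ 0.6319 -0.1528  0.285 ] F [ 2.7  2.9 -4.8] 19.99887401238084 0.0294733284628414
theta 1.3899662605177798 rad 0.19218096907749554
joints [ 0.5   0.41 -0.47  1.3   0.18  1.47 -1.76]
```

Request:
drive_tool --travel '[[0.009,0,-0.001],[0.018,0,-0.002],[0.026,0,-0.003],[0.032,0,-0.003],[0.034,0,-0.003],[0.034,0,-0.003],[0.034,0,-0.003],[0.034,0,-0.003]]' --rot '[[0,0,0],[0,0,0],[0,0,0],[0,0,0],[0,0,0],[0,0,0],[0,0,0],[0,0,0]]' --hand '[1,1,1,1,1,1,1,1]'

```text
clock: 11.07
tcp_pos: [0.6648, -0.1609, 0.2688]
orientation: [-0.0, 0.993, -0.119, -0.001]
contact_force: [0.4, 5.5, -9.6]
opening: 0.0295
grip_force: 20.0
```

```bash
python3 -c "
from h import *
lid()
cv2.imwrite('pics/s4.png',cv2.resize(eyes.capture('scene')[150:390,220:540],None,fx=2,fy=2))
for n in ['stain_bottle','beaker','lever_knob','slide_tray']: print(n,[np.round(d['position'],3) for d in nets.pinpoint(n,'scene')[:3]])"
```

```text
wrist lid_grip 0.66 [ 0.6675 -0.161   0.2921]
wrist lid_hinge 0.74 [ 0.6678 -0.162   0.0977]
scene lid_grip 0.79 [ 0.6699 -0.1619  0.2898]
scene lid_hinge 0.88 [ 0.6624 -0.1602  0.094 ]
tcp [ 0.6648 -0.1609  0.2688] grasp [ 0.6648 -0.1609  0.2878] F [  0.7   5.4 -10.1] 20.00052150338888 0.030246200658761657
theta 1.5672750234564028 rad 0.1918137331494827
joints [ 0.47  0.49 -0.46  1.19  0.21  1.51 -1.76]
stain_bottle [array([ 0.738, -0.211,  0.003]), array([ 0.757, -0.306,  0.004])]
beaker [array([ 0.758, -0.109,  0.003])]
lever_knob [array([0.581, 0.021, 0.114])]
slide_tray [array([ 0.569, -0.546, -0.002]), array([ 0.55 , -0.368,  0.003])]
```

View pics/s4.png

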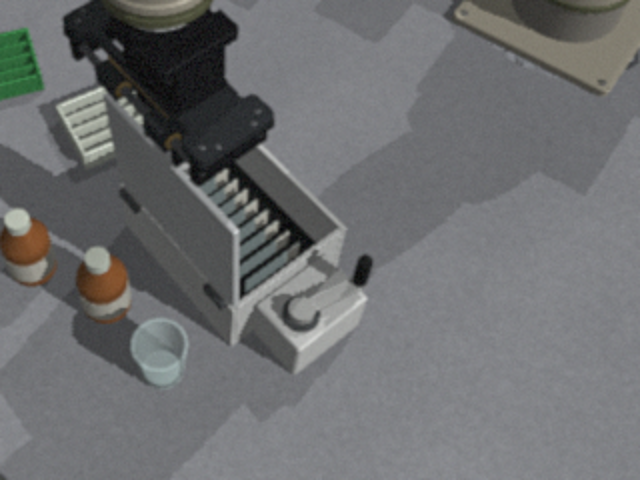

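The crop shows the lid upright in the fingers, with its edge near (238,265). The bottle at (102,285), the beaker at (160,350), the tray and the knob at (362,270) are all in place. The lid angle works out at about 1.567 rad, so I hand in.

```bash
python3 -c "
from h import *
print(arm.sign_off())"
```

```text
the job is handed in; nothing more can be done
None
```

I swung the lever to its stop and it went back to rest, then raised the lid to about 1.567 rad, where the fingers were holding it at hand-in with the bottle, tray and beaker in place; the sign-off gave no verdict.

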